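Dock the cell tray, tap the cap bolts, hold the loose cap open

ROBOT

A 6-joint arm with a two-finger parallel gripper is mounted at the origin on a cart in front of the work surface, level with it; the furniture and walls round the work are solid. World frame = base frame: x ahead of the robot, y to its left, z up, the work surface at z = 0. Lengths are in m, angles in rad, forces in N, time in s.
With the tool pointing down it reaches from about 0.375 to 0.9 m from the base axis. Payload 3.1 kg.
Tool frame: the origin (TCP) lies at the very end of the fingers, on their centre line; the grasp point (between the pads) lies 19 mm behind it (manip.tcp_to_grasp is the distance from the TCP to the grasp point, in m); z points along the fingers, y is the line along which they close (so a half turn about z gives the same grasp; the last joint's range is limited). The gripper opens to 85 mm and grips with 20 to 120 N. Pads are 22 mm wide; open, the fingers measure 114 mm over their backs; the gripper's body (76 mm by 85 mm) begins 54 mm behind the grasp point. The pads swing forward as they close: fully open they stand 13 mm farther back than shut.
Start: joints at [0.923, 0.527, 1.433, -0, 1.181, -0.178], TCP at [0.282, 0.558, 0.205] pointing down, gripper open.
Joint ranges: [-3.08, 3.08], [-0.75, 2.2], [0.22, 2.44], [-1.43, 4.57], [0, 2.65], [-2.85, 2.85]. Speed limits (rad/s): [2.79, 2.79, 3.14, 3.14, 3.14, 3.14].

INTERFACE

Orientations are given as a unit quaternion [x, y, z, w].
In Python, from station import manip gives the robot as it stands. The module is installed in compiled form; this text tells all that it offers.
- The arm moves only by the tool step_arm, never from a script. Its argument "commands" is one flat list of numbers, 6 for each row, row after row: the shift along the tool's x, y, z in m, then the turn, a rotation vector about the tool's x, y, z in degrees. A call has exactly 10 rows; each row is the pose to reach, as a shift and turn from the pose commanded when the call began, along the tool's axes at that moment; what a row does not reach only later rows make up. A row lasts 1/10 s, in which the tool goes at most 50 mm and 8.59 degrees, less where a joint would pass 70% of its speed; a pose out of reach is approached as far as the arm can. A call with a gripper value outside its range is refused whole. "jaw" is the opening in per cent of the stroke, from 0 (shut) to 100 (fully open), set as the call begins (left out, the last holds). The fingers move at their own pace and stop on an object; "grip_force" is the grip in N (left out, the last holds). Time passes only in rows, so rows that repeat a pose let the fingers close, or fill a call up. It gives the time, the measured TCP pose, the force, the opening and the grip force at its end, in the units of the state.
- manip.sense(): the state, without advancing time (a new reading comes with each control period).
- manip.snapshot(name): name is "scene" or "top" or "wrist"; returns a dict with "pixels" (420x560x3 uint8, blue, green, red), "fx", "fy", "cx", "cy" (pixels), "k1" (the pictures are not rectified: a ray, as slopes to the right and down, at radius r is drawn at 1 + k1 r^2 times it, then the intrinsics apply), "R" (3x3) and "t" (3): a world point X has camera coordinates R X + t; the wrist camera has in their place "mount" (4x4, takes a point from camera to tool coordinates, whose origin is the TCP and whose axes are the flange's). Camera axes: x right, y down, z forward; pixel columns grow to the right and rows downward; lengths in m; the calibration is good to about 2 mm. A picture is of the moment at which its call begins: read the wrist's pose just before it. There is no depth.
- manip.sign_off(): hands the job in; it is judged then, once.
The state is a dict: "t": time; "q": joint angles; "qd": joint speeds; "tau": joint torques, N m; "tcp_pos": TCP position; "tool_rot": TCP orientation; "force": force on the tool from outside, world axes, zero at the start; "ft_torque": the same for the moment, N m; "finger_gap": opening from 0.0 (shut) to 1.0 (fully open); "gripper_force": force on a finger pad.
Only numpy, scipy, OpenCV 4.12 (cv2) and the standard library are available. Lean on these libraries where they do the work, as an engineer would, in place of code of your own. Each camera call takes 0.05 s, during which the arm holds its last target. There are 200 camera calls.

TASK

Slide the loaded tray fully home into its dock, then, going from left to right as seen from the robot, gently tap (press down for a moment) each of the three cap bolts from above to find the loose one, which gives way under the finger. Then take the grip bar of that bolt's cap, lift the cap about half open (roughly 45 degrees) and finish while holding it there; do not let go. Leave the tray home and the other things on the bench where they are.

Things in the scene. Friction and masses are not known exactly. Their poses are not given: they have to be found in the camera images.
- dock: grey docking base fixed on the bench, 225 mm deep (x), 277 mm wide (y), floor plate 6 mm thick, slotted guide rails 20 mm high at both sides, back stop 28 mm high. Origin: on the bench under the centre of the home tray. x points away from the robot, the way the tray slides in; y left, z up. Home: the tray's origin at x = 0 here, against the stop.
- tray: loose aluminium tray, 130 mm deep (x), 256 mm wide (y), plate 8 mm thick, on the dock's floor plate, parallel to the dock (2.5 mm play each side), its rear in the rails, 40 to 65 mm short of home. Origin: centre of its underside. It carries three cells in a row along y, 80 mm apart; loaded 1.4 kg, pushing takes a few N.
- push_tab (a point): middle of the front face of the upright tab at the middle of the tray's front edge; the tab is 70 mm wide (y), 8 mm thick (x), its top 20 mm above this point; this point is 65 mm in front (-x) of the tray's origin and 35 mm above it. Push the tray here.
- place_left (a point): centre of the left (+y) place of the tray, on the tray's plate, under the middle of the cell that stands there
- place_middle (a point): centre of the middle place of the tray, on the tray's plate, under the middle of the cell that stands there
- place_right (a point): centre of the right (-y) place of the tray, on the tray's plate, under the middle of the cell that stands there
- cell_1: one of three sample cells alike: steel block 66 mm deep (x), 56 mm wide (y), 30 mm high, whose foot is held under lips in a place of the tray with 1.5 mm of play (which cell in which place varies), x axis as the tray's. Origin: centre of its underside, on the tray's plate.
- cap_1 (a joint): hinge of cell_1's cap, a 66x56x6 mm plate on the block, rad: 0 closed, grows as its front edge rises, stop at 1.3. Hinge line along y, 36 mm behind (+x) the cell's origin, 33 mm above it. The loose bolt's cap swings freely and falls shut if let go; a tight bolt's cap does not open.
- bar_1: round steel grip bar along y at the front of cell_1's cap, 10 mm diameter, 44 mm clear between its two posts. Origin: its middle; cap closed: 28 mm in front (-x) of the cell's origin, 66 mm above it, 30 mm above the cap's top, 64 mm before and 33 mm above the hinge line. It can turn between pads that close along x as the cap swings.
- bolt_1: hexagonal bolt head 20 mm wide, 9 mm high, on cell_1's cap, 34 mm behind its grip bar, on a shank 8 mm clear of the cap. Origin: centre of the head's top, 53 mm above the cell's origin. Tight, it does not move when pressed from above; loose, it gives 6 mm (bottoms at about 2.3 N) and springs back. Exactly one of the three is loose.
- cell_2: one of three sample cells alike: steel block 66 mm deep (x), 56 mm wide (y), 30 mm high, whose foot is held under lips in a place of the tray with 1.5 mm of play (which cell in which place varies), x axis as the tray's. Origin: centre of its underside, on the tray's plate.
- cap_2 (a joint): hinge of cell_2's cap, a 66x56x6 mm plate on the block, rad: 0 closed, grows as its front edge rises, stop at 1.3. Hinge line along y, 36 mm behind (+x) the cell's origin, 33 mm above it. The loose bolt's cap swings freely and falls shut if let go; a tight bolt's cap does not open.
- bar_2: round steel grip bar along y at the front of cell_2's cap, 10 mm diameter, 44 mm clear between its two posts. Origin: its middle; cap closed: 28 mm in front (-x) of the cell's origin, 66 mm above it, 30 mm above the cap's top, 64 mm before and 33 mm above the hinge line. It can turn between pads that close along x as the cap swings.
- bolt_2: hexagonal bolt head 20 mm wide, 9 mm high, on cell_2's cap, 34 mm behind its grip bar, on a shank 8 mm clear of the cap. Origin: centre of the head's top, 53 mm above the cell's origin. Tight, it does not move when pressed from above; loose, it gives 6 mm (bottoms at about 2.3 N) and springs back. Exactly one of the three is loose.
- cell_3: one of three sample cells alike: steel block 66 mm deep (x), 56 mm wide (y), 30 mm high, whose foot is held under lips in a place of the tray with 1.5 mm of play (which cell in which place varies), x axis as the tray's. Origin: centre of its underside, on the tray's plate.
- cap_3 (a joint): hinge of cell_3's cap, a 66x56x6 mm plate on the block, rad: 0 closed, grows as its front edge rises, stop at 1.3. Hinge line along y, 36 mm behind (+x) the cell's origin, 33 mm above it. The loose bolt's cap swings freely and falls shut if let go; a tight bolt's cap does not open.
- bar_3: round steel grip bar along y at the front of cell_3's cap, 10 mm diameter, 44 mm clear between its two posts. Origin: its middle; cap closed: 28 mm in front (-x) of the cell's origin, 66 mm above it, 30 mm above the cap's top, 64 mm before and 33 mm above the hinge line. It can turn between pads that close along x as the cap swings.
- bolt_3: hexagonal bolt head 20 mm wide, 9 mm high, on cell_3's cap, 34 mm behind its grip bar, on a shank 8 mm clear of the cap. Origin: centre of the head's top, 53 mm above the cell's origin. Tight, it does not move when pressed from above; loose, it gives 6 mm (bottoms at about 2.3 N) and springs back. Exactly one of the three is loose.
- crucible: small white porcelain crucible 40x40x34 mm, a loose bystander; origin at its underside's centre
- petri_dish: flat glass petri dish 65 mm across, 14 mm high, a loose bystander; origin at its underside's centre
- powder_jar: white sample jar 60 mm across, 85 mm tall, a loose bystander; origin at its underside's centre
- tube_50: lying centrifuge tube with a screw cap, 34x120x34 mm, a loose bystander; origin at its underside's centre
- crucible_lid: small white domed porcelain lid 42 mm across, 14 mm high, a loose bystander; origin at its underside's centre
Not all that is in view belongs to the job. What is shaped like the cell_1 but orange or red is not meant. What is shaped like the cell_3 but green is not meant.

How it is judged:
By the outcome, as a careful person would: the job done as asked, in the order asked, and still so for the second after the job is handed in, while the arm keeps its last pose, push and grip.
It also fails if it takes over 58 s, if anything falls off the work surface, if the arm or the gripper's body presses on something with over 40 N, if the wrist force passes 120 N, or if a joint passes its speed limit or range.

## Working session

There is one attempt and no reset: what is moved stays moved. The work goes in short steps, Python scripts to look and compute and a tool call to move; the robot and the scene stay as the last step left them, time stands still between calls to the robot, and variables do not carry over. Pictures are saved under pics/ and viewed, at most 10 in all, crops included, and the job is handed in when it is done.

Besides the shell and the picture viewer there is one more tool, called after "Emit:" as name(argument=value, ...) on one line, values as JSON. step_arm: Moves the arm, as the interface text tells. Its arguments: {"type":"object","properties":{"commands":{"type":"array","items":{"type":"number"}},"jaw":{"type":"number"},"grip_force":{"type":"number"}},"required":["commands"]}

```bash
mkdir -p pics; cat > h.py <<'E'
from station import manip
import numpy as np, cv2, pickle
def snap(n,f):
    s=manip.sense(); d=manip.snapshot(n); cv2.imwrite('pics/%s.png'%f,d['pixels'])
    d['s']=s; pickle.dump(d,open('pics/%s.pkl'%f,'wb')); return d
E
python3 - <<'E'
from h import *
for n in('scene','top'):
    d=snap(n,n+'0'); print({k:d[k] for k in d if k not in('pixels','s')})
    cv2.imwrite('pics/%s0b.png'%n,cv2.resize(d['pixels'],(800,600),interpolation=cv2.INTER_CUBIC))
print(manip.sense())
E
```

```text
{'fx': 452.7165614976255, 'fy': 452.7165614976255, 'cx': 273.1366452064918, 'cy': 209.85698144875164, 'k1': -0.017806201841709675, 'R': array([[ 0.60190187, -0.7985435 ,  0.00651336],
       [-0.54656893, -0.41789526, -0.72568999],
       [ 0.58221692,  0.43323416, -0.687991  ]]), 't': array([-0.24140254,  0.37722692,  0.9497623 ])}
{'fx': 495.6452607603915, 'fy': 495.6452607603915, 'cx': 280.81873614877424, 'cy': 207.2051316361188, 'k1': -0.06964245089437193, 'R': array([[-0.0159441 , -0.99961805, -0.02257296],
       [-0.98828634,  0.01918222, -0.15140066],
       [ 0.15177583,  0.0198946 , -0.9882147 ]]), 't': array([0.09284804, 0.49362081, 1.59613404])}
{'t': 0.1, 'q': array([ 9.23535845e-01,  5.28364007e-01,  1.43374813e+00,  3.29759352e-05,
        1.18140737e+00, -1.78507285e-01]), 'qd': array([ 1.30980572e-03, -2.69625521e-03, -2.32423623e-03, -2.34739638e-04,
        1.68228620e-03,  6.81619064e-05]), 'tau': array([-4.27952609e-04, -4.43302917e+01, -1.78586483e+01, -2.54767865e-04,
        3.89731998e-03, -2.48972759e-05]), 'tcp_pos': array([0.28191167, 0.55704794, 0.20374546]), 'tool_rot': array([ 2.32242668e-01,  9.72657398e-01, -8.76349786e-04, -4.00543958e-04]), 'force': array([ 0.0581178 , -0.81138104,  0.32191515]), 'ft_torque': array([ 0.0082409 ,  0.02601477, -0.00184998]), 'gripper_force': 0.0, 'finger_gap': 1.00142271687068}
```

View pics/top0b.png

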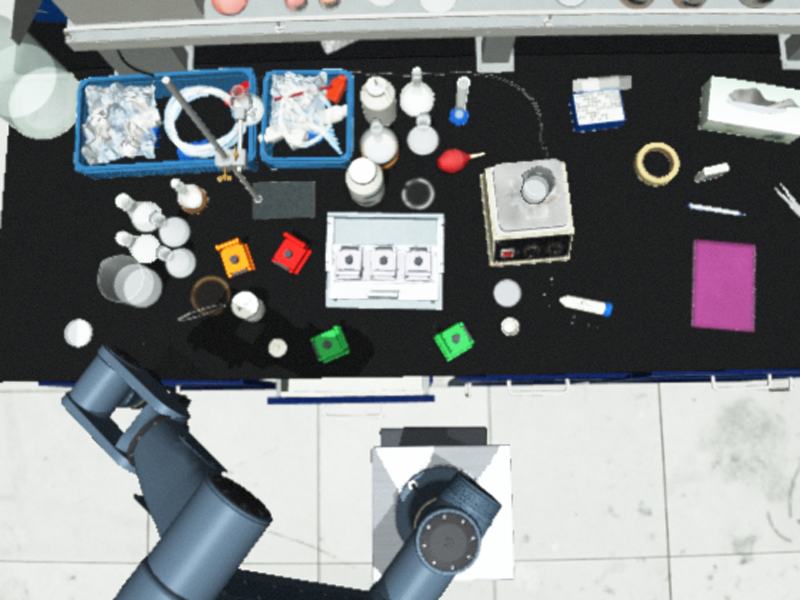

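View pics/scene0b.png

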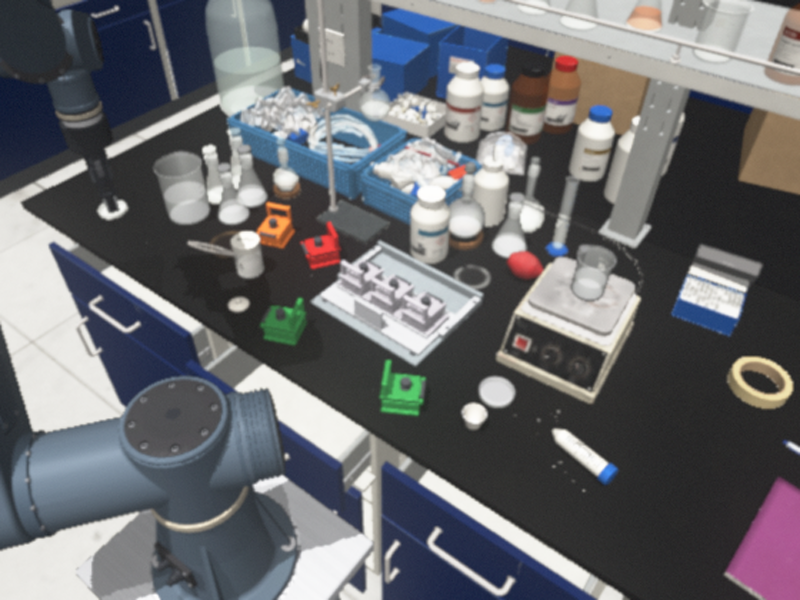

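The top view shows the grey tray with three steel cells at (348,262), (384,262) and (418,262) of the 800x600 picture. The orange, red and green look-alikes, at (235,257), (291,253), (330,343) and (455,340), stand outside the dock and are not meant. I'll confirm this in one enlarged crop.

```bash
python3 - <<'E'
import cv2,numpy as np
t=cv2.imread('pics/top0.png')[145:220,222:316]; 
cv2.imwrite('pics/topc.png',cv2.resize(t,None,fx=8,fy=8,interpolation=cv2.INTER_CUBIC))
s=cv2.imread('pics/scene0.png')[165:255,215:340]
cv2.imwrite('pics/scenec.png',cv2.resize(s,None,fx=6,fy=6,interpolation=cv2.INTER_CUBIC))
E
```

```text
(no output)
```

View pics/topc.png

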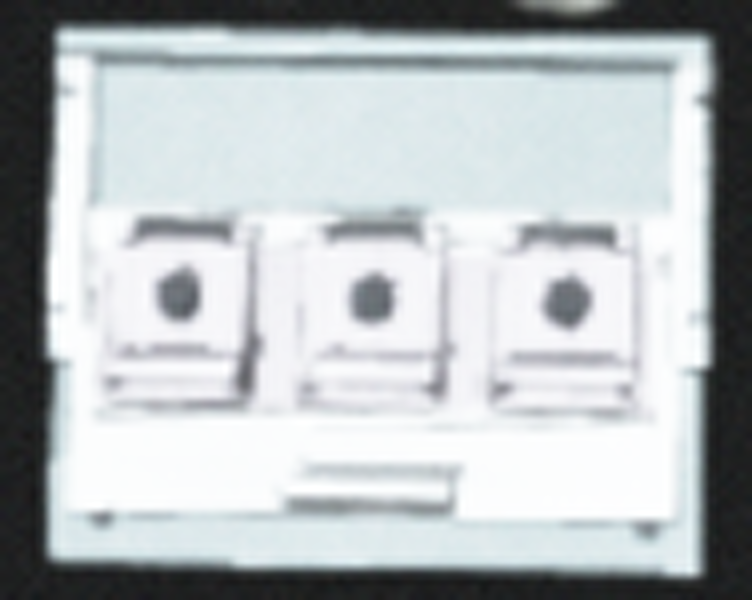

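The crop shows the three steel cells on the tray, with dark bolt heads at (180,295), (372,299) and (567,302). The push tab is at about (372,490). The dock's front corners are at (48,558) and (702,575).

```bash
cat >> h.py <<'E'
def ray(d,uv):
    K=np.array([[d['fx'],0,d['cx']],[0,d['fy'],d['cy']],[0,0,1]])
    p=cv2.undistortPoints(np.array([[uv]],float),K,np.array([d['k1'],0,0,0]))[0,0]
    v=np.array([p[0],p[1],1.])
    if 'mount' in d:
        from scipy.spatial.transform import Rotation as Ro
        M=np.array(d['mount']); R=Ro.from_quat(d['s']['tool_rot']).as_matrix()
        return R@M[:3,3]+d['s']['tcp_pos'], R@M[:3,:3]@v
    return -d['R'].T@d['t'], d['R'].T@v
def onz(d,uv,z):
    o,v=ray(d,uv); return o+v*(z-o[2])/v[2]
E
python3 - <<'E'
from h import *
d=pickle.load(open('pics/top0.pkl','rb'))
for n,u,v,z in [('bL',180,295,.067),('bM',372,299,.067),('bR',567,302,.067),('dFL',48,558,.003),('dFR',702,575,.003),('dBL',57,28,.028),('dBR',712,35,.028),
 ('trayFL',68,516,.014),('trayFR',676,522,.014),('tabtopL',300,467,.061),('tabtopR',460,467,.061),('tabbotL',287,508,.014),('tabbR',452,512,.014),('barL',105,380,.08),('barR',635,390,.08)]:
    print(n,onz(d,((u+.5)/8-.5+222,(v+.5)/8-.5+145),z).round(4))
E
```

```text
bL [0.5785 0.2025 0.067 ]
bM [0.5752 0.1239 0.067 ]
bR [0.5723 0.0443 0.067 ]
dFL [0.4799 0.265  0.003 ]
dFR [ 0.4674 -0.0104  0.003 ]
dBL [0.7034 0.2582 0.028 ]
dBR [ 0.6941 -0.0194  0.028 ]
trayFL [0.496  0.2551 0.014 ]
trayFR [4.885e-01 4.000e-04 1.400e-02]
tabtopL [0.5072 0.1544 0.061 ]
tabtopR [0.5059 0.0892 0.061 ]
tabbotL [0.4976 0.163  0.014 ]
tabbR [0.4946 0.0939 0.014 ]
barL [0.5413 0.2319 0.08  ]
barR [0.5329 0.0177 0.08  ]
```

View pics/scenec.png

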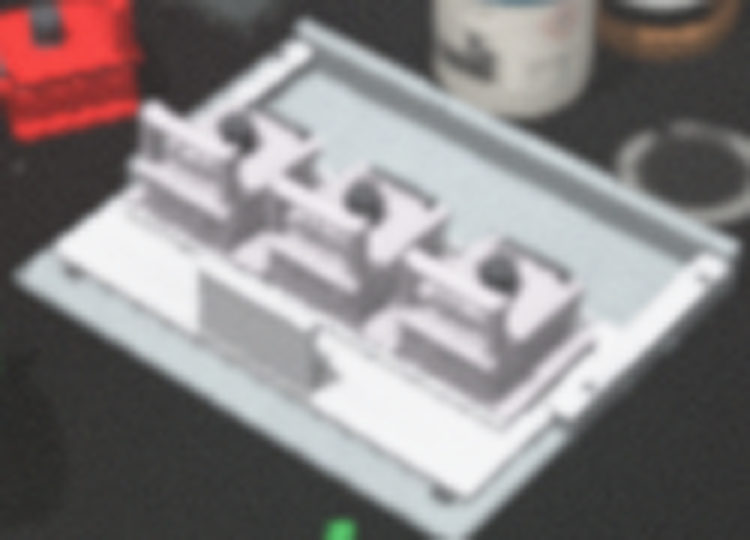

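The scene crop shows the tray about 50 mm short of the stop, with bars at the front of the cells and the tab face at about (255,330). The tray's yaw is about -2.2°. I'll write a planning helper, then move in front of the tab with the jaw shut.

```bash
cat >> h.py <<'E'
from scipy.spatial.transform import Rotation as Ro
TH=np.radians(-2.25)
def rot(turn=0,tilt=0):  # turn deg about world z from x_tool=-x_tray ; tilt about tray y (+: body forward, tips to robot)
    b=np.array([[-1,0,0],[0,1,0],[0,0,-1.]])
    return Ro.from_euler('z',TH)*Ro.from_euler('y',tilt,degrees=True)*Ro.from_euler('z',turn,degrees=True)*Ro.from_matrix(b)
def load(): 
    p,q=pickle.load(open('cmd.pkl','rb')); return np.array(p),Ro.from_quat(q)
def plan(pos,R):
    p,r=load(); print('shift',(r.inv().apply(np.array(pos)-p)).round(4),'turn',np.degrees((r.inv()*R).as_rotvec()).round(2))
def done(row):
    p,r=load(); row=np.array(row,float)
    pickle.dump((p+r.apply(row[:3]),(r*Ro.from_rotvec(row[3:],degrees=True)).as_quat()),open('cmd.pkl','wb'))
def tr(x,y,o=(0.5692,0.1241)): # tray coords -> world xy
    c,s=np.cos(TH),np.sin(TH); return np.array([o[0]+c*x-s*y,o[1]+s*x+c*y])
E
python3 - <<'E'
from h import *
s=manip.sense(); pickle.dump((np.array([.282,.558,.205]),s['tool_rot']),open('cmd.pkl','wb'))
print(tr(-.11,0)); plan([*tr(-.105,0),.15],rot())
E
```

```text
[0.45928481 0.12841858]
shift [-0.3568 -0.301   0.0554] turn [ -0.1   -0.04 -24.61]
```

Emit:
step_arm(commands=[-0.0357,-0.0301,0,0,0,-2.5,-0.0714,-0.0602,0,0,0,-5,-0.107,-0.0903,0,0,0,-7.4,-0.1427,-0.1204,0.005,0,0,-9.8,-0.1784,-0.1505,0.01,0,0,-12.3,-0.2141,-0.1806,0.02,0,0,-14.8,-0.2498,-0.2107,0.03,0,0,-17.2,-0.2854,-0.2408,0.04,0,0,-19.7,-0.3211,-0.2709,0.05,0,0,-22.1,-0.357,-0.301,0.055,0,0,-24.6], jaw=0, grip_force=30)

```text
t: 1.1
tcp_pos: [0.4645, 0.1259, 0.1487]
tool_rot: [0.019, 1.0, -0.0, -0.001]
force: [0.8, 0.3, -0.9]
finger_gap: -0.002
gripper_force: 0.0
```

```bash
python3 - <<'E'
from h import *
done([-0.357,-0.301,0.055,0,0,-24.6]); s=manip.sense(); print(s['t'],s['tcp_pos'],s['q'],s['force'],load()[0], np.degrees((rot().inv()*Ro.from_quat(s['tool_rot'])).as_rotvec()))
plan([*tr(-.098,0),.036],rot())
d=snap('wrist','w0'); print(d['mount'],d['fx'],d['k1'])
cv2.imwrite('pics/w0b.png',cv2.resize(d['pixels'],(800,600),interpolation=cv2.INTER_CUBIC))
E
```

```text
1.1 [0.4645108  0.12590576 0.14869604] [ 3.19177241e-02  4.22383715e-01  1.84321006e+00  7.24512643e-05
  8.77845880e-01 -1.50124656e+00] [ 0.80386696  0.33101191 -0.91423505] [0.46443677 0.12809927 0.15043639] [ 0.00425727  0.10578812 -0.09118807]
shift [-0.007   0.0003  0.1144] turn [-0.09 -0.06 -0.01]
[[-4.74482008e-04 -9.64825040e-01 -2.62892404e-01  6.59848840e-02]
 [ 9.99999649e-01 -6.39245242e-04  5.41202303e-04 -2.68589710e-04]
 [-6.90218252e-04 -2.62892055e-01  9.64825005e-01 -1.68553830e-01]
 [ 0.00000000e+00  0.00000000e+00  0.00000000e+00  1.00000000e+00]] 330.69421279621554 -0.05125856449672207
```

View pics/w0b.png

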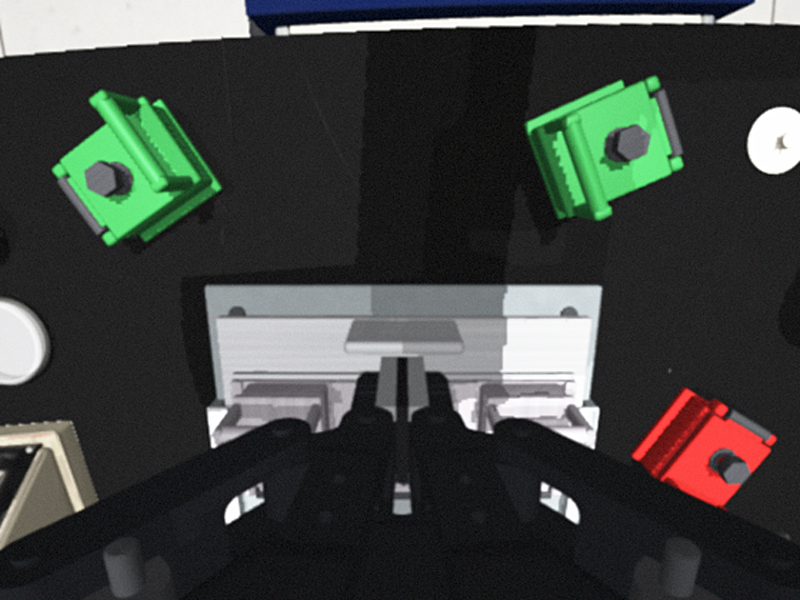

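The wrist view shows the tab straight ahead, with its top edge at rows 343-352 around column 404. The tray's front edge is at row 317, from (217,317) to (590,317), parallel to the tool. The bars' ends are at (232,412) and (575,412).

```bash
python3 - <<'E'
from h import *
d=pickle.load(open('pics/w0.pkl','rb'))
for n,u,v,z in [('tabtopfront',346,346,.061),('tabtopfront',462,346,.061),('tabbotR',350,321,.014),('tabbotL',460,321,.014),('trayFR',217,317,.014),('trayFL',590,317,.014),('dockFR',205,286,.006),('dockFL',601,286,.006)]:
    print(n,onz(d,((u+.5)*.7-.5,(v+.5)*.7-.5),z).round(4))
E
```

```text
tabtopfront [0.4935 0.0924 0.061 ]
tabtopfront [0.4961 0.1594 0.061 ]
tabbotR [0.4931 0.0898 0.014 ]
tabbotL [0.4959 0.1638 0.014 ]
trayFR [ 4.869e-01 -1.000e-04  1.400e-02]
trayFL [0.4966 0.2521 0.014 ]
dockFR [ 0.4669 -0.0087  0.006 ]
dockFL [0.4772 0.2616 0.006 ]
```

Emit:
step_arm(commands=[0,0,0.02,0,0,0,0,0,0.045,0,0,0,0,0,0.07,0,0,0,0,0,0.09,0,0,0,0,0,0.105,0,0,0,0,0,0.112,0,0,0,-0.003,0,0.112,0,0,0,-0.007,0,0.112,0,0,0,-0.011,0,0.112,0,0,0,-0.015,0,0.112,0,0,0])

```text
t: 2.15
tcp_pos: [0.4811, 0.1272, 0.0384]
tool_rot: [0.02, 1.0, 0.0, 0.001]
force: [0.3, 0.5, -0.1]
finger_gap: 0.0
gripper_force: 0.0
```

Emit:
step_arm(commands=[-0.003,0,0,0,0,0,-0.006,0,0,0,0,0,-0.009,0,0,0,0,0,-0.012,0,0,0,0,0,-0.015,0,0,0,0,0,-0.018,0,0,0,0,0,-0.021,0,0,0,0,0,-0.024,0,0,0,0,0,-0.027,0,0,0,0,0,-0.03,0,0,0,0,0])

```text
t: 3.15
tcp_pos: [0.51, 0.126, 0.0376]
tool_rot: [0.02, 1.0, -0.0, -0.0]
force: [-0.7, 0.8, 0.1]
finger_gap: -0.002
gripper_force: 0.0
```

```bash
python3 - <<'E'
from h import *
done([-0.015,0,.112,0,0,0]);done([-0.03,0,0,0,0,0]); print(load()[0],manip.sense()['force'])
d=snap('wrist','w1')
cv2.imwrite('pics/w1b.png',cv2.resize(d['pixels'][150:350,120:440],(800,500),interpolation=cv2.INTER_CUBIC))
E
```

```text
[0.50926893 0.12615593 0.03838595] [-0.72769606  0.7850785   0.10024057]
```

View pics/w1b.png

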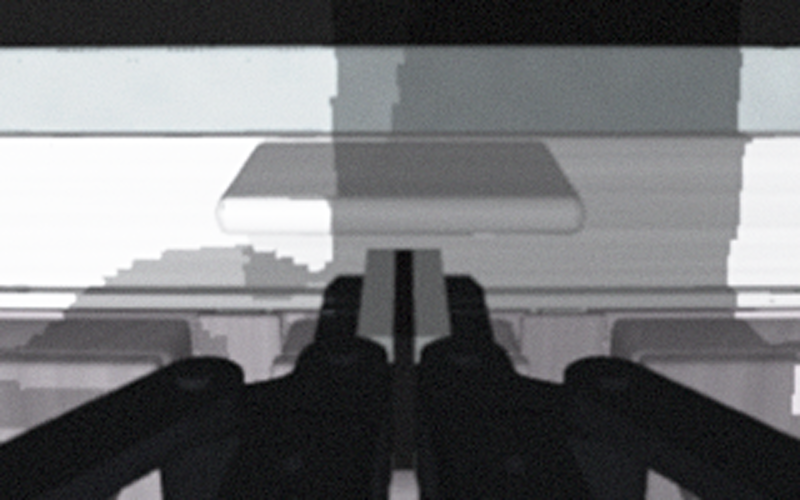

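The crop shows the tab's front face and top (rows 142-235) unobstructed, with the fingertips at rows 250-340. That puts them beyond the tab in the picture, so I'll compute where each really is.

```bash
python3 - <<'E'
from h import *
d=pickle.load(open('pics/w1.pkl','rb'));s=d['s']
g=lambda u,v:(u/2.5+120,v/2.5+150)
for n,u,v,z in [('tabtopF',400,198,.061),('tabtopB',400,233,.061),('tabbot',400,141,.014),('trayF',400,133,.014),('dockF',400,45,.006),('fingertip',405,250,.038)]:
    print(n,onz(d,g(u,v),z).round(4))
d=snap('top','top1')
c=d['pixels'][145:220,222:316]; cv2.imwrite('pics/top1c.png',cv2.resize(c,None,fx=8,fy=8,interpolation=cv2.INTER_CUBIC))
c=snap('scene','sc1')['pixels'][165:255,215:340]
cv2.imwrite('pics/sc1c.png',cv2.resize(c,None,fx=6,fy=6,interpolation=cv2.INTER_CUBIC))
E
```

```text
tabtopF [0.4923 0.126  0.061 ]
tabtopB [0.4992 0.1257 0.061 ]
tabbot [0.4935 0.1258 0.014 ]
trayF [0.4915 0.1259 0.014 ]
dockF [0.4715 0.1267 0.006 ]
fingertip [0.5119 0.1262 0.038 ]
```

View pics/sc1c.png

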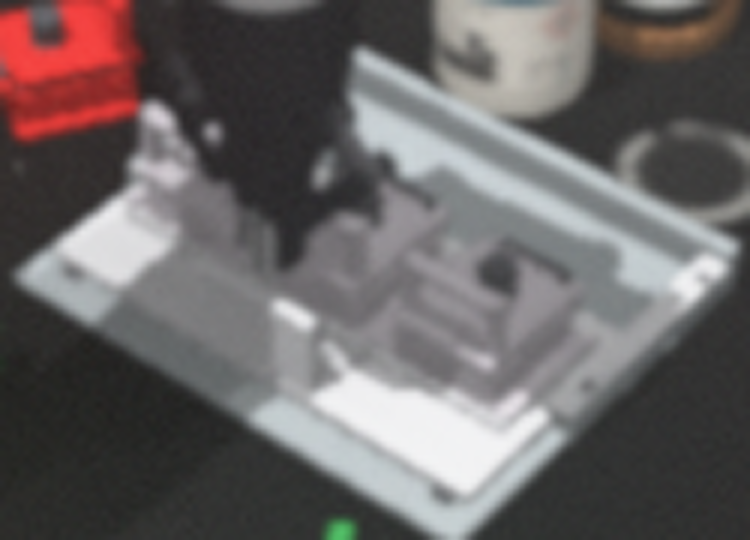

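```bash
python3 - <<'E'
from h import *
d=pickle.load(open('pics/sc1.pkl','rb'));K=np.array([[d['fx'],0,d['cx']],[0,d['fy'],d['cy']],[0,0,1]])
P=[(.51,.126,.038),(.51,.126,.061),(.4985,.126,.061),(.4935,.126,.014),(.4935,.126,.061),(.51,.126,.08),(.499,.126,.038),(.521,.126,.038)]
uv=cv2.projectPoints(np.array(P),cv2.Rodrigues(d['R'])[0],d['t'],K,np.array([d['k1'],0,0,0]))[0][:,0]
for p,u in zip(P,uv): print(p,((u-[215,165])*6+2.5).round(0))
s=manip.sense();print(s['t'],s['tcp_pos'],s['force'],s['ft_torque'],s['tau'])
E
```

```text
(0.51, 0.126, 0.038) [277. 311.]
(0.51, 0.126, 0.061) [277. 275.]
(0.4985, 0.126, 0.061) [261. 289.]
(0.4935, 0.126, 0.014) [256. 366.]
(0.4935, 0.126, 0.061) [254. 295.]
(0.51, 0.126, 0.08) [276. 245.]
(0.499, 0.126, 0.038) [263. 324.]
(0.521, 0.126, 0.038) [292. 298.]
3.3 [0.51004981 0.12594798 0.03759686] [-0.63335978  0.20937158  0.36479228] [0.00865249 0.02168531 0.05906934] [-4.62605164e-02 -4.06591022e+01 -8.74118060e+00 -1.40245829e-03
 -2.35229085e-02 -4.73186974e-04]
```

View pics/top1c.png

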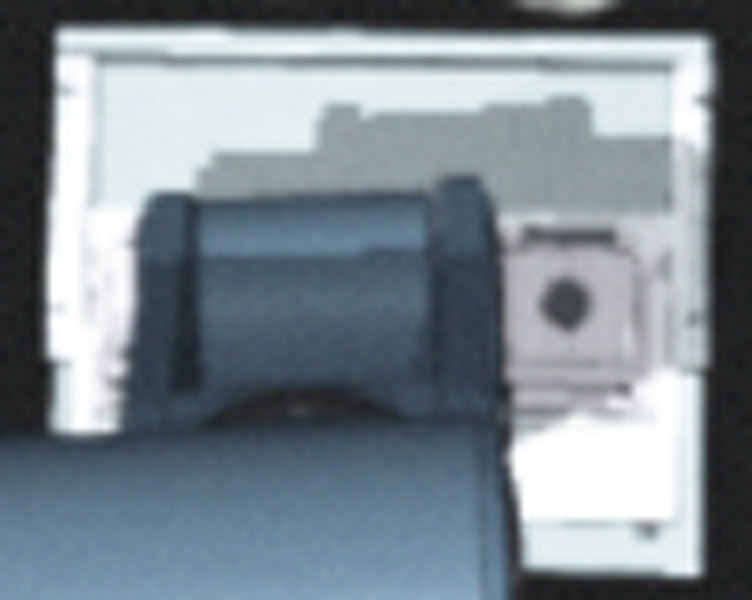

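Both pictures show the tray unmoved and the fingers beyond the tab, so they may have gone over it: the real fingertip could be higher than the TCP. I'll raise and touch the tab's top gently to find the true tip height.

Emit:
step_arm(commands=[0,0,-0.015,0,0,0,0,0,-0.035,0,0,0,0,0,-0.05,0,0,0,0.004,0,-0.05,0,0,0,0.009,0,-0.05,0,0,0,0.013,0,-0.05,0,0,0,0.013,0,-0.046,0,0,0,0.013,0,-0.042,0,0,0,0.013,0,-0.038,0,0,0,0.013,0,-0.034,0,0,0])

```text
t: 4.3
tcp_pos: [0.4968, 0.1264, 0.0709]
tool_rot: [0.02, 1.0, -0.0, -0.0]
force: [0.6, 0.3, -0.3]
finger_gap: 0.001
gripper_force: 0.0
```

Emit:
step_arm(commands=[0,0,0.0015,0,0,0,0,0,0.003,0,0,0,0,0,0.0045,0,0,0,0,0,0.006,0,0,0,0,0,0.0075,0,0,0,0,0,0.009,0,0,0,0,0,0.0105,0,0,0,0,0,0.012,0,0,0,0,0,0.0125,0,0,0,0,0,0.013,0,0,0])

```text
t: 5.3
tcp_pos: [0.4968, 0.1265, 0.0586]
tool_rot: [0.02, 1.0, 0.0, -0.0]
force: [-0.3, 0.5, -0.3]
finger_gap: 0.0
gripper_force: 0.0
```

Emit:
step_arm(commands=[0.001,0,-0.01,0,0,0,0.012,0,-0.012,0,0,0,0.025,0,-0.012,0,0,0,0.034,0,-0.012,0,0,0,0.034,0,0.005,0,0,0,0.034,0,0.02,0,0,0,0.034,0,0.035,0,0,0,0.034,0,0.041,0,0,0,0.029,0,0.041,0,0,0,0.024,0,0.041,0,0,0])

```text
t: 6.3
tcp_pos: [0.4734, 0.1275, 0.018]
tool_rot: [0.02, 1.0, 0.0, 0.0]
force: [0.5, 0.8, -0.7]
finger_gap: -0.002
gripper_force: 0.0
```

Emit:
step_arm(commands=[-0.0015,0,0,0,0,0,-0.003,0,0,0,0,0,-0.0045,0,0,0,0,0,-0.006,0,0,0,0,0,-0.0075,0,0,0,0,0,-0.009,0,0,0,0,0,-0.0105,0,0,0,0,0,-0.012,0,0,0,0,0,-0.0135,0,0,0,0,0,-0.015,0,0,0,0,0])

```text
t: 7.3
tcp_pos: [0.4843, 0.1269, 0.0173]
tool_rot: [0.02, 1.0, -0.0, -0.003]
force: [-5.3, -0.4, 3.8]
finger_gap: 0.0
gripper_force: 2.7
```

Emit:
step_arm(commands=[-0.0015,0,0,0,0,0,-0.003,0,0,0,0,0,-0.0045,0,0,0,0,0,-0.006,0,0,0,0,0,-0.0075,0,0,0,0,0,-0.009,0,0,0,0,0,-0.0105,0,0,0,0,0,-0.012,0,0,0,0,0,-0.0135,0,0,0,0,0,-0.015,0,0,0,0,0])

```text
t: 8.3
tcp_pos: [0.4994, 0.1263, 0.0173]
tool_rot: [0.02, 1.0, -0.0, -0.003]
force: [-5.7, 0.5, 4.7]
finger_gap: 0.0
gripper_force: 2.8
```

```bash
python3 - <<'E'
from h import *
for r in ([.013,0,-.034],[0,0,.013],[.024,0,.041],[-.015,0,0],[-.015,0,0]): done(r+[0,0,0])
s=manip.sense(); print(load()[0],s['tcp_pos'],s['force'],s['q'])
d=snap('top','top2'); snap('wrist','w2'); a=cv2.imread('pics/w2.png')[150:350,120:440]; snap('scene','sc2')
b=cv2.imread('pics/sc2.png')[165:255,215:340]
im=np.zeros((600,800,3),np.uint8); im[:300,:480]=cv2.resize(a,(480,300)); im[300:,:416]=cv2.resize(b,(416,300),interpolation=cv2.INTER_CUBIC)
c=cv2.imread('pics/top2.png')[145:220,222:316]; im[300:,424:]=cv2.resize(c,(376,300),interpolation=cv2.INTER_CUBIC)
cv2.imwrite('pics/mix2.png',im)
E
```

```text
[0.50225064 0.12640139 0.01839387] [0.49938351 0.12634548 0.01734219] [-5.70729857  0.45078972  4.72328185] [ 3.05674784e-02  6.91045726e-01  1.84166359e+00  1.28195288e-04
  6.15639621e-01 -1.50115335e+00]
```

View pics/mix2.png

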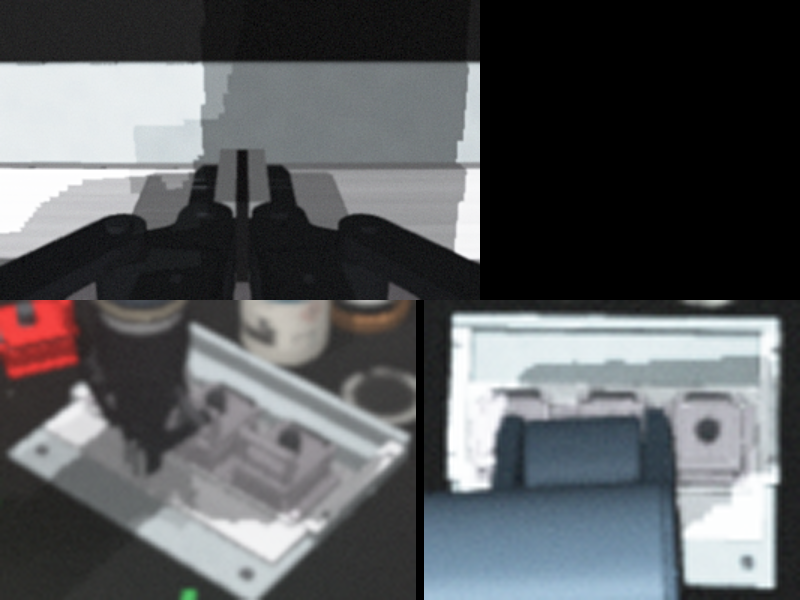

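The picture shows the shut fingers in front of the tab and the tray sliding in: its front edge is now further from the dock's front edge, and the force is a steady 5.7 N. I'll keep pushing.

Emit:
step_arm(commands=[-0.002,0,0,0,0,0,-0.004,0,0,0,0,0,-0.006,0,0,0,0,0,-0.008,0,0,0,0,0,-0.01,0,0,0,0,0,-0.012,0,0,0,0,0,-0.014,0,0,0,0,0,-0.016,0,0,0,0,0,-0.018,0,0,0,0,0,-0.02,0,0,0,0,0])

```text
t: 9.45
tcp_pos: [0.5203, 0.1255, 0.0173]
tool_rot: [0.02, 1.0, -0.0, -0.002]
force: [-5.9, 0.4, 3.8]
finger_gap: 0.003
gripper_force: 2.7
```

Emit:
step_arm(commands=[-0.0015,0,0,0,0,0,-0.003,0,0,0,0,0,-0.0045,0,0,0,0,0,-0.006,0,0,0,0,0,-0.0075,0,0,0,0,0,-0.009,0,0,0,0,0,-0.0105,0,0,0,0,0,-0.012,0,0,0,0,0,-0.0135,0,0,0,0,0,-0.015,0,0,0,0,0])

```text
t: 10.45
tcp_pos: [0.5353, 0.125, 0.0173]
tool_rot: [0.02, 1.0, -0.0, -0.002]
force: [-5.8, -0.1, 3.4]
finger_gap: 0.002
gripper_force: 2.7
```

Emit:
step_arm(commands=[-0.001,0,0,0,0,0,-0.002,0,0,0,0,0,-0.003,0,0,0,0,0,-0.004,0,0,0,0,0,-0.005,0,0,0,0,0,-0.006,0,0,0,0,0,-0.007,0,0,0,0,0,-0.008,0,0,0,0,0,-0.009,0,0,0,0,0,-0.01,0,0,0,0,0])

```text
t: 11.45
tcp_pos: [0.5453, 0.1245, 0.0173]
tool_rot: [0.02, 1.0, -0.0, -0.002]
force: [-4.5, 0.0, 3.7]
finger_gap: -0.002
gripper_force: 2.7
```

Emit:
step_arm(commands=[-0.001,0,0,0,0,0,-0.002,0,0,0,0,0,-0.003,0,0,0,0,0,-0.004,0,0,0,0,0,-0.005,0,0,0,0,0,-0.006,0,0,0,0,0,-0.007,0,0,0,0,0,-0.008,0,0,0,0,0,-0.008,0,0,0,0,0,-0.008,0,0,0,0,0])

```text
t: 12.45
tcp_pos: [0.5451, 0.1244, 0.0169]
tool_rot: [0.019, 1.0, -0.0, -0.011]
force: [-16.0, 0.4, 12.7]
finger_gap: 0.001
gripper_force: 8.3
```

```bash
python3 - <<'E'
from h import *
for r in (-.02,-.015,-.01,-.008): done([r,0,0,0,0,0])
s=manip.sense(); print(s['t'],load()[0],s['tcp_pos'],s['force'])
d=snap('wrist','w3'); g=d['pixels'].astype(int).sum(2)//3
for u in (170,200,360,390): print(u,[int(x) for x in g[150:300:2,u]])
E
```

```text
12.45 [0.55520945 0.12431291 0.01833422] [0.54506858 0.12442651 0.01689438] [-16.0293525    0.39105969  12.73688023]
170 [236, 237, 235, 236, 236, 236, 237, 236, 236, 235, 236, 236, 235, 235, 236, 234, 234, 233, 235, 236, 236, 237, 238, 238, 238, 238, 235, 238, 238, 237, 240, 237, 238, 238, 238, 239, 238, 237, 239, 238, 240, 239, 240, 238, 237, 238, 237, 235, 232, 235, 236, 236, 237, 237, 239, 150, 100, 157, 212, 208, 207, 206, 204, 207, 209, 207, 202, 206, 201, 199, 200, 201, 203, 199, 203]
200 [234, 235, 238, 237, 237, 237, 237, 238, 237, 237, 235, 236, 237, 236, 237, 237, 239, 237, 236, 237, 237, 235, 236, 236, 237, 239, 235, 236, 236, 235, 233, 237, 235, 235, 237, 235, 239, 237, 239, 236, 237, 238, 239, 238, 238, 238, 239, 237, 239, 237, 239, 238, 201, 154, 155, 116, 98, 154, 213, 206, 207, 207, 205, 206, 206, 202, 200, 201, 194, 200, 202, 122, 15, 10, 22]
360 [126, 127, 128, 126, 128, 127, 128, 127, 125, 124, 125, 127, 124, 125, 123, 121, 124, 130, 130, 128, 128, 122, 128, 124, 126, 126, 126, 128, 125, 125, 125, 126, 127, 125, 130, 127, 132, 124, 130, 126, 126, 126, 126, 124, 122, 125, 126, 128, 130, 132, 130, 133, 129, 131, 133, 103, 99, 132, 155, 157, 158, 160, 163, 163, 166, 161, 158, 156, 157, 160, 162, 75, 14, 22, 23]
390 [125, 121, 121, 123, 121, 126, 128, 122, 127, 129, 129, 127, 124, 125, 126, 124, 128, 124, 120, 124, 121, 123, 126, 128, 123, 130, 122, 130, 123, 126, 127, 119, 127, 122, 125, 157, 160, 165, 146, 125, 130, 125, 125, 126, 124, 128, 125, 128, 128, 124, 127, 121, 127, 124, 123, 108, 99, 130, 155, 158, 162, 152, 160, 167, 168, 160, 158, 161, 154, 155, 159, 155, 156, 160, 155]
```

```bash
python3 - <<'E'
from h import *
d=pickle.load(open('pics/w3.pkl','rb'))
for u in (170,390): print(onz(d,(u,263),.014), onz(d,(u,260),.006))
d=pickle.load(open('pics/w2.pkl','rb'))
print(onz(d,(150,258.7),.014))
E
```

```text
[0.55369767 0.06109521 0.014     ] [0.55508804 0.05829463 0.006     ]
[0.55852647 0.18526355 0.014     ] [0.56012882 0.18788317 0.006     ]
[0.5058127  0.05163147 0.014     ]
```

The tray moved about 64 mm and hit the stop: the tip has been stalled at x=0.545 since the previous call, and the force rose to 16 N. Next I'll back off, rise, and go above the left bolt.

```bash
python3 - <<'E'
from h import *
print(manip.tcp_to_grasp)
plan([.6425,.200,.115],rot())
done([.02,0,-.117,0,0,0]); plan([.6425,.200,.115],rot())
E
```

```text
0.0187
shift [-0.0841  0.0789 -0.0969] turn [-0.09 -0.06 -0.01]
shift [-0.1041  0.0789  0.0201] turn [-0.09 -0.06 -0.01]
```

Emit:
step_arm(commands=[0.006,0,0,0,0,0,0.013,0,0,0,0,0,0.02,0,0,0,0,0,0.02,0,-0.015,0,0,0,0.02,0,-0.035,0,0,0,0.02,0,-0.055,0,0,0,0.02,0,-0.075,0,0,0,0.02,0,-0.095,0,0,0,0.02,0,-0.11,0,0,0,0.02,0,-0.117,0,0,0])

```text
t: 13.5
tcp_pos: [0.5376, 0.1249, 0.1363]
tool_rot: [0.02, 1.0, 0.0, 0.002]
force: [0.1, -0.1, -0.9]
finger_gap: -0.002
gripper_force: 0.0
```

Emit:
step_arm(commands=[-0.01,0.008,0,0,0,0,-0.023,0.018,0,0,0,0,-0.04,0.03,0.002,0,0,0,-0.06,0.045,0.005,0,0,0,-0.08,0.06,0.01,0,0,0,-0.095,0.072,0.015,0,0,0,-0.104,0.079,0.02,0,0,0,-0.104,0.079,0.025,0,0,0,-0.104,0.079,0.03,0,0,0,-0.104,0.079,0.035,0,0,0])

```text
t: 14.5
tcp_pos: [0.6417, 0.1993, 0.0988]
tool_rot: [0.02, 1.0, -0.0, -0.001]
force: [-0.4, -0.1, 0.5]
finger_gap: -0.004
gripper_force: 0.0
```

```bash
python3 - <<'E'
from h import *
done([-0.104,.079,.035,0,0,0])
s=manip.sense(); print(s['t'],load()[0],s['tcp_pos'],s['force'])
d=snap('top','top3'); d0=pickle.load(open('pics/top0.pkl','rb'))
# dark blobs on the dock area
g=cv2.cvtColor(d['pixels'],cv2.COLOR_BGR2GRAY)[150:215,225:312]
n,l,st,c=cv2.connectedComponentsWithStats((g<110).astype(np.uint8))
for i in range(1,n):
    if 5<st[i,4]<60: print(st[i],onz(d,c[i]+[225,150],.067).round(4))
E
```

```text
14.5 [0.64235431 0.20006594 0.10011595] [0.64172448 0.19930502 0.09880304] [-0.43811151 -0.08403905  0.50393954]
[40  4 10  2 14] [0.6667 0.1209 0.067 ]
[42 10  5  6 25] [0.6395 0.1207 0.067 ]
[66 12  4  5 19] [0.634  0.0426 0.067 ]
```

Emit:
step_arm(commands=[0,0,0.006,0,0,0,0,0,0.012,0,0,0,0,0,0.018,0,0,0,0,0,0.023,0,0,0,0,0,0.027,0,0,0,0,0,0.03,0,0,0,0,0,0.032,0,0,0,0,0,0.034,0,0,0,0,0,0.035,0,0,0,0,0,0.036,0,0,0])

```text
t: 15.55
tcp_pos: [0.6429, 0.1998, 0.0637]
tool_rot: [0.02, 1.0, 0.0, 0.0]
force: [-0.2, 0.3, 0.1]
finger_gap: -0.001
gripper_force: 0.0
```

Emit:
step_arm(commands=[0,0,0.002,0,0,0,0,0,0.004,0,0,0,0,0,0.006,0,0,0,0,0,0.008,0,0,0,0,0,0.01,0,0,0,0,0,0.012,0,0,0,0,0,0.014,0,0,0,0,0,0.016,0,0,0,0,0,0.017,0,0,0,0,0,0.018,0,0,0])

```text
t: 16.55
tcp_pos: [0.6428, 0.1998, 0.0455]
tool_rot: [0.02, 1.0, -0.0, -0.0]
force: [-0.2, 0.4, 0.8]
finger_gap: 0.001
gripper_force: 0.0
```

Emit:
step_arm(commands=[0,0,0.001,0,0,0,0,0,0.002,0,0,0,0,0,0.003,0,0,0,0,0,0.004,0,0,0,0,0,0.005,0,0,0,0,0,0.006,0,0,0,0,0,0.007,0,0,0,0,0,0.008,0,0,0,0,0,0.009,0,0,0,0,0,0.009,0,0,0])

```text
t: 17.55
tcp_pos: [0.6429, 0.1998, 0.0403]
tool_rot: [0.02, 1.0, -0.0, 0.0]
force: [-5.5, -1.0, 17.4]
finger_gap: -0.001
gripper_force: 8.5
```

The left bolt stopped hard at TCP z=0.040 with 17 N and no give at that height, so it looks tight. Next is the middle one, more gently.

Emit:
step_arm(commands=[0,0,-0.008,0,0,0,0,0,-0.025,0,0,0,0,-0.01,-0.038,0,0,0,0,-0.03,-0.04,0,0,0,0,-0.055,-0.04,0,0,0,0,-0.073,-0.038,0,0,0,0,-0.079,-0.03,0,0,0,0,-0.079,-0.02,0,0,0,0,-0.079,-0.012,0,0,0,0,-0.079,-0.008,0,0,0])

```text
t: 18.55
tcp_pos: [0.6386, 0.1217, 0.0427]
tool_rot: [0.019, 1.0, 0.0, -0.001]
force: [0.7, 0.4, 0.2]
finger_gap: -0.0
gripper_force: 0.0
```

Emit:
step_arm(commands=[0,0,0.001,0,0,0,0,0,0.002,0,0,0,0,0,0.003,0,0,0,0,0,0.004,0,0,0,0,0,0.005,0,0,0,0,0,0.006,0,0,0,0,0,0.0065,0,0,0,0,0,0.007,0,0,0,0,0,0.007,0,0,0,0,0,0.007,0,0,0])

```text
t: 19.55
tcp_pos: [0.6401, 0.121, 0.0403]
tool_rot: [0.02, 1.0, 0.0, 0.001]
force: [-3.6, -0.2, 12.0]
finger_gap: -0.002
gripper_force: 6.0
```

The middle bolt is also hard at 0.040, with zero force 2.4 mm above it, so it's tight. Now the right one.

Emit:
step_arm(commands=[0,0,-0.008,0,0,0,0,0,-0.025,0,0,0,0,-0.01,-0.038,0,0,0,0,-0.03,-0.04,0,0,0,0,-0.055,-0.04,0,0,0,0.001,-0.073,-0.038,0,0,0,0.001,-0.079,-0.03,0,0,0,0.001,-0.079,-0.02,0,0,0,0.001,-0.079,-0.012,0,0,0,0.001,-0.079,-0.007,0,0,0])

```text
t: 20.55
tcp_pos: [0.6346, 0.0429, 0.0429]
tool_rot: [0.019, 1.0, 0.0, -0.001]
force: [-0.6, -0.4, 0.5]
finger_gap: -0.005
gripper_force: 0.0
```

Emit:
step_arm(commands=[0,0,0.001,0,0,0,0,0,0.002,0,0,0,0,0,0.003,0,0,0,0,0,0.004,0,0,0,0,0,0.005,0,0,0,0,0,0.006,0,0,0,0,0,0.007,0,0,0,0,0,0.008,0,0,0,0,0,0.008,0,0,0,0,0,0.008,0,0,0])

```text
t: 21.55
tcp_pos: [0.6358, 0.042, 0.0368]
tool_rot: [0.02, 1.0, 0.0, 0.0]
force: [-0.4, 1.8, 2.2]
finger_gap: -0.004
gripper_force: 0.7
```

The right bolt gives way: it moved down 4 mm at about 2 N, so the right cap is the loose one. I'll press it 3 mm more to be sure, lift, and start turning the tool 90° for the bar.

Emit:
step_arm(commands=[0,0,0.002,0,0,0,0,0,0.003,0,0,0,0,0,-0.008,0,0,0,0,0,-0.03,0,0,0,0.008,0,-0.055,0,0,8,0.016,0,-0.075,0,0,16,0.024,0,-0.085,0,0,24,0.03,0,-0.085,0,0,32,0.034,0,-0.085,0,0,40,0.036,0,-0.085,0,0,48])

```text
t: 22.55
tcp_pos: [0.5987, 0.0431, 0.122]
tool_rot: [0.427, 0.904, -0.0, -0.0]
force: [0.3, 0.7, 0.4]
finger_gap: -0.0
gripper_force: 0.0
```

```bash
python3 - <<'E'
from h import *
for r in ([0,0,.036],[0,0,.018],[0,0,.009],[0,-.079,-.008],[0,0,.007],[.001,-.079,-.007],[0,0,.008]): done(r+[0,0,0])
done([.036,0,-.085,0,0,48])
s=manip.sense(); print(s['t'],load()[0],s['tcp_pos'],s['q'],s['force'])
plan([.600,.0433,.115],rot(-90)); 
E
```

```text
22.55 [0.59918339 0.04368025 0.1224047 ] [0.59865409 0.04310906 0.12200168] [-1.13798703e-01  5.97532386e-01  1.57161374e+00 -7.13056354e-04
  9.73382785e-01 -8.01330470e-01] [0.33183805 0.69942124 0.38083026]
shift [-0.0008  0.0004  0.0074] turn [-0.09  0.06 41.99]
```

Emit:
step_arm(commands=[0,0,0,0,0,8,0,0,0,0,0,16,0,0,0,0,0,24,0,0,0,0,0,32,0,0,0.005,0,0,40,0,0,0.01,0,0,42,0,0,0.015,0,0,42,0,0,0.02,0,0,42,0,0,0.025,0,0,42,0,0,0.025,0,0,42], jaw=40)

```text
t: 23.55
tcp_pos: [0.5989, 0.0434, 0.0957]
tool_rot: [0.721, 0.693, -0.001, -0.001]
force: [0.3, -0.4, -0.3]
finger_gap: 0.4
gripper_force: 0.0
```

```bash
python3 - <<'E'
from h import *
done([0,0,.025,0,0,42])
s=manip.sense(); print(s['t'],load()[0],s['tcp_pos'],s['force'])
d=snap('wrist','w4'); t=snap('top','top4')
im=np.zeros((600,800,3),np.uint8)
im[:420,:560]=d['pixels']
im[380:600,560:800]=cv2.resize(t['pixels'][150:205,260:320],(240,220),interpolation=cv2.INTER_CUBIC)
im[420:600,:560]=0
c=snap('scene','sc4')['pixels'][165:255,215:340]; im[0:173,560:800]=cv2.resize(c,(240,173))
cv2.imwrite('pics/mix4.png',im)
E
```

```text
23.55 [0.59915374 0.04364228 0.09740475] [0.59889205 0.04335368 0.09572989] [ 0.28482183 -0.37933336 -0.31517142]
```

View pics/mix4.png

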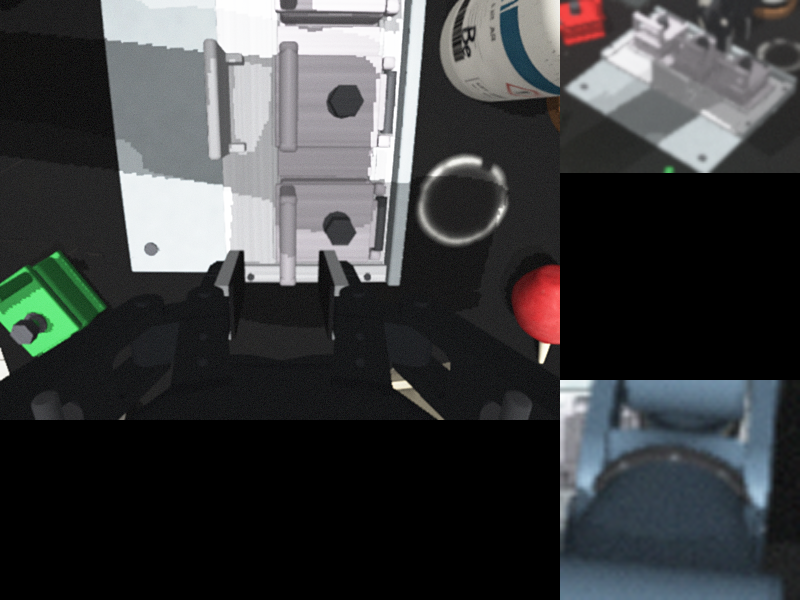

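The wrist view shows the right cell's bar running from (288,186) to (288,284) between the open fingers, whose midline is near column 282. Its bolt is at (340,229).

```bash
python3 - <<'E'
from h import *
d=pickle.load(open('pics/w4.pkl','rb')); print(d['cx'],d['cy'])
a=onz(d,(288,188),.082);b=onz(d,(288.5,283),.082);m=(a+b)/2;print(a,b,m,np.degrees(np.arctan2(b[0]-a[0],b[1]-a[1])))
print('bolt',onz(d,(340,229),.067),'mid bolt',onz(d,(345,101),.067))
p,R=load(); 
for T in [m]: plan([T[0],T[1],.0425],rot(-90))
g=np.array([m[0],m[1],.0])
s=d['s']; print('finger err in tool', Ro.from_quat(s['tool_rot']).inv().apply(np.array([m[0],m[1],s['tcp_pos'][2]])-s['tcp_pos']))
E
```

```text
281.0852558929726 210.9699007843517
[0.60432457 0.07312776 0.082     ] [0.60263033 0.01439005 0.082     ] [0.60347745 0.04375891 0.082     ] -178.34780747288485
bolt [0.63626635 0.04270136 0.067     ] mid bolt [0.63877831 0.11944718 0.067     ]
shift [0.0004 0.0044 0.0549] turn [-0.06  0.09 -0.01]
finger err in tool [ 5.84479330e-04  4.56600624e-03 -8.69407796e-06]
```

Emit:
step_arm(commands=[0,0.002,0.004,0,0,0,0,0.004,0.012,0,0,0,0,0.004,0.02,0,0,0,0,0.004,0.028,0,0,0,0,0.004,0.035,0,0,0,0,0.004,0.041,0,0,0,0,0.004,0.046,0,0,0,0,0.004,0.051,0,0,0,0,0.004,0.054,0,0,0,0,0.004,0.055,0,0,0])

```text
t: 24.7
tcp_pos: [0.6035, 0.0432, 0.0413]
tool_rot: [0.721, 0.693, -0.0, -0.0]
force: [-0.2, -0.2, 0.3]
finger_gap: 0.395
gripper_force: 0.0
```

Emit:
step_arm(commands=[0,0,0,0,0,0,0,0,0,0,0,0,0,0,0,0,0,0,0,0,0,0,0,0,0,0,0,0,0,0,0,0,0,0,0,0,0,0,0,0,0,0,0,0,0,0,0,0,0,0,0,0,0,0,0,0,0,0,0,0], jaw=0, grip_force=30)

```text
t: 25.7
tcp_pos: [0.6037, 0.0432, 0.0418]
tool_rot: [0.721, 0.693, 0.0, 0.0]
force: [-0.9, 0.5, 3.2]
finger_gap: 0.102
gripper_force: 29.5
```

The bar is held: the opening is about 9 mm at 29.5 N. Now I'll lift along the hinge arc, first to 22.5°.

Emit:
step_arm(commands=[0,0.0013,-0.0025,0,0,0,0,0.0028,-0.0049,0,0,0,0,0.0043,-0.0073,0,0,0,0,0.006,-0.0096,0,0,0,0,0.0077,-0.0119,0,0,0,0,0.0095,-0.014,0,0,0,0,0.0114,-0.0161,0,0,0,0,0.0133,-0.0182,0,0,0,0,0.0154,-0.0201,0,0,0,0,0.0175,-0.022,0,0,0])

```text
t: 26.7
tcp_pos: [0.6208, 0.0426, 0.0639]
tool_rot: [0.721, 0.693, -0.0, -0.0]
force: [-4.2, 0.2, 0.3]
finger_gap: 0.099
gripper_force: 29.2
```

Emit:
step_arm(commands=[0,0.0022,-0.0018,0,0,0,0,0.0045,-0.0035,0,0,0,0,0.0068,-0.0051,0,0,0,0,0.0092,-0.0066,0,0,0,0,0.0116,-0.008,0,0,0,0,0.0141,-0.0093,0,0,0,0,0.0167,-0.0105,0,0,0,0,0.0193,-0.0117,0,0,0,0,0.0219,-0.0127,0,0,0,0,0.0246,-0.0136,0,0,0])

```text
t: 27.7
tcp_pos: [0.6458, 0.0416, 0.079]
tool_rot: [0.721, 0.693, 0.0, 0.0]
force: [-4.2, 1.0, 4.5]
finger_gap: 0.104
gripper_force: 29.8
```

```bash
python3 - <<'E'
from h import *
s=manip.sense(); print(s['t'],s['tcp_pos'],s['force'],s['finger_gap'],s['gripper_force'])
d=snap('wrist','w5'); t=snap('top','top5'); c=snap('scene','sc5')
# tray front edge / right-hand bolts by code: middle bolt in wrist view
g=cv2.cvtColor(d['pixels'],cv2.COLOR_BGR2GRAY)
n,l,st,ce=cv2.connectedComponentsWithStats((g[:260,180:400]<95).astype(np.uint8))
for i in range(1,n):
    if 200<st[i,4]<2500: print(st[i],ce[i]+[180,0],onz(d,ce[i]+[180,0],.067).round(4))
E
```

```text
27.7 [0.64583109 0.04162281 0.07900941] [-4.16089483  0.96474577  4.47199237] 0.10355030555417427 29.79975074529648
[ 11   0 116   5 243] [244.4691358   2.3744856] [0.6331 0.1657 0.067 ]
[212   0   8  55 329] [395.82370821  29.10942249] [0.7083 0.151  0.067 ]
[ 21   2 121  15 956] [256.50313808  11.06799163] [0.6388 0.1615 0.067 ]
[151  60  11 200 656] [336.4222561  154.20884146] [0.6782 0.0893 0.067 ]
[129  62  16  73 814] [317.31941032  98.12899263] [0.6682 0.1188 0.067 ]
[ 66  82  37  36 999] [264.24024024  99.17117117] [0.6405 0.1193 0.067 ]
[ 194  174   26   69 1320] [388.53106061 208.41212121] [0.7079 0.0577 0.067 ]
[  33  192   87   68 1032] [238.35852713 204.56395349] [0.623  0.0634 0.067 ]
[111 201  33  59 909] [310.28052805 238.17381738] [0.6632 0.0417 0.067 ]
```

The cap is held at about 45°: the bar moved 42 mm back and 37 mm up, and the cap's bolt appears where a 45° opening puts it. The middle bolt has stayed put, so the tray is still home. I'm handing in.

Emit:
step_arm(commands=[0,0,0,0,0,0,0,0,0,0,0,0,0,0,0,0,0,0,0,0,0,0,0,0,0,0,0,0,0,0,0,0,0,0,0,0,0,0,0,0,0,0,0,0,0,0,0,0,0,0,0,0,0,0,0,0,0,0,0,0])

```text
t: 28.85
tcp_pos: [0.6469, 0.0416, 0.0793]
tool_rot: [0.721, 0.693, 0.001, 0.001]
force: [-4.9, 0.0, 8.0]
finger_gap: 0.097
gripper_force: 30.0
```

```bash
python3 -c "
from h import *
s=manip.sense(); print(s['t'],s['tcp_pos'],s['force'],s['gripper_force']); print(manip.sign_off())"
```

```text
28.85 [0.64687036 0.04158577 0.07928083] [-4.85638779  0.04552464  7.99318013] 29.999784529209137
the job is handed in; nothing more can be done
None
```

The tray is home against its stop, the bolts were tapped left to right (the right one is loose), and I handed in at about 29 s holding the right cap at roughly 45°; the first two taps were firmer than I'd call gentle, at 17 N and 12 N.

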